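# Load the sample rack into the autosampler

### The job

Load the blue-capped vial rack into the autosampler: slide it, vial end first, into the bay under the overhang, fully home against the back stop and straight in the bay, then let go. Keep it upright all the way and leave the red-capped rack alone.

Things in the scene. Friction and masses are not known exactly. Their poses are not given: they have to be found in the camera images.
- rack_blue: (Sizes in mm.) Rack to load: rigid, 0.11 to 0.23 kg, 12 fixed vials, blue caps, blue handle. Origin: underside centre of the vial block (90 long in x, 70 wide in y, 46 high); z up; +x end enters the bay first. Handle: upright blade over x = -130 to -90, 12 thick in y, on the centre line, top at z = 62; a tongue 40 wide, 8 thick joins it to the block. Grip it from above across y at x = -110.
- rack_red: Bystander to leave alone: the same rack in shape, size and frame, but with red caps and a red handle. Either rack may stand in the other's place.
- sampler: (Sizes in mm.) White autosampler, fixed. Origin: on the bench, middle of the bay mouth; +x leads into the bay, z up. Bay: 90 wide (y), 80 deep to a rigid stop, floor is the bench, roof 62 above it (overhang top at 102, from x = 110 the housing rises to 212). Housing 310 wide, 350 deep. Two yellow guide wings 20 high flare out from the mouth to x = -52, there 128 apart inside.
- bay_home (a point): Point on the bench inside the bay, on its centre line, 35 mm in from the mouth; axes as the autosampler's. The rack's origin lies here when its block touches the stop; the block's rear 10 mm and the handle (55 to 95 mm from the mouth) then stay outside.
There are look-alikes about, which are no part of the job. What is shaped like the rack_blue but turquoise is not meant.

How it is judged:
By the outcome, as a careful person would: the job done as asked, in the order asked, and still so for the second after the job is handed in, with the robot touching nothing.
It also fails if it takes over 42 s, if anything falls off the work surface, if the arm or the gripper's body presses on something with over 40 N, if the wrist force passes 120 N, or if a joint passes its speed limit or range.

### The arm

A 6-joint arm with a two-finger parallel gripper is mounted at the origin on the work surface. World frame = base frame: x ahead of the robot, y to its left, z up, the work surface at z = 0. Lengths are in mm, angles in degrees, forces in N, time in s.
With the tool pointing down it reaches from about 300 to 850 mm from the base axis. Payload 4.2 kg.
Tool frame: the origin (TCP) lies at the very end of the fingers, on their centre line; the grasp point (between the pads) lies 19 mm behind it; z points along the fingers, y is the direction in which the jaws open and shut (so a half turn about z gives the same grasp; the last joint's range is limited). The gripper opens to 91 mm and grips with 3 to 60 N. Pads are 32 mm wide; open, the fingers measure 118 mm over their backs; the gripper's body (76 mm by 178 mm) begins 60 mm behind the grasp point.
Start: joints at [64.343, 18.312, 89.639, -0, 72.044, -1.146], TCP at [238.555, 523.197, 213.976] pointing down, gripper open.
Joint ranges: [-177.97, 177.97], [-48.28, 115.42], [12.27, 149.76], [-77.06, 257.06], [2.81, 150.46], [-146.56, 146.56]. Speed limits (degrees/s): [147.25, 147.25, 180, 180, 180, 180].

### API

Orientations are given as [roll, pitch, yaw] about the fixed x, y, z axes, in that order (R = Rz(yaw) Ry(pitch) Rx(roll)).
In Python, from workcell import env gives the robot as it stands. The module is installed in compiled form; this text tells all that it offers.
- The arm moves only by the tool arm_command, never from a script. Its argument "targets" is a list of rows, each a list of 5 numbers: the closure, from 0 (fully open) to 1 (shut), then the shift along the tool's x, y, z each as a share of 50 cm, from -1 to 1, then the turn about the tool's z as a share of pi/4 rad, from -1 to 1. A call has 1 to 8 rows; each row is the pose to reach, as a shift and turn from the pose measured when the call began, along the tool's axes at that moment; what a row does not reach only later rows make up. A row lasts 1/12 s, in which the tool goes at most 41.7 mm and 7.16 degrees, less where a joint would pass 70% of its speed; a pose out of reach is approached as far as the arm can. A call with a number of a shift or a turn outside -1 to 1 is refused whole. A call with a gripper value outside its range is refused whole. The fingers move at their own pace and stop on an object; "squeeze" is the grip in N (left out, the last holds). Time passes only in rows, so rows that repeat a pose let the fingers close. It gives the time, the measured TCP pose, the force and the opening at its end, in the units of the state.
- env.state(): the state, without advancing time (a new reading comes with each control period).
- env.grab_frame(name): name is "scene" or "top" or "wrist"; returns the picture (420x560x3 uint8, red, green, blue); there is no depth.
- env.camera_params(name): a dict with "camera_matrix" (3x3 intrinsics, pixels), "R" (3x3) and "t" (3): a world point X has camera coordinates R X + t; the wrist camera has in their place "hand_eye" (4x4, takes a point from camera to tool coordinates, whose origin is the TCP and whose axes are the flange's). Camera axes: x right, y down, z forward; pixel columns grow to the right and rows downward; lengths in mm; the calibration is good to about 2 mm. A picture is of the moment at which its call begins: read the wrist's pose just before it. camera_params takes no time and is no camera call.
- env.job_done(): hands the job in, once; it reports no verdict.
The state is a dict: "time_s": time; "qpos": joint angles; "qvel": joint speeds; "effort": joint torques, N m; "ee_pos": TCP position; "ee_rot": TCP orientation; "force": force on the tool from outside, world axes, zero at the start; "torque": the same for the moment, N m; "gripper_width": finger opening in mm.
Only numpy, scipy, OpenCV 4.12 (cv2) and the standard library are available. Lean on these libraries where they do the work, as an engineer would, in place of code of your own. Each camera call takes 0.05 s, during which the arm holds its last target.

## Working session

There is one attempt and no reset: what is moved stays moved. The work goes in short steps, Python scripts to look and compute and a tool call to move; the robot and the scene stay as the last step left them, time stands still between calls to the robot, and variables do not carry over. Pictures are saved under pics/ and viewed, and the job is handed in when it is done.

Besides the shell and the picture viewer there is one more tool, called after ">>>" as a command line: name --pt "numbers of a row" for each row, then --argument value for the rest. arm_command: Moves the arm, as the interface text tells. Shift numbers are shares of 50 cm and turn numbers shares of pi/4 rad, none past 1 either way. Its arguments: {"type":"object","properties":{"targets":{"type":"array"},"squeeze":{"type":"number"}},"required":["targets"]}

```bash
mkdir -p pics; python3 - <<'E'
from workcell import env
import cv2,numpy as np
s=env.state();print(s)
for n in("scene","top","wrist"):
    im=env.grab_frame(n);cv2.imwrite(f"pics/{n}0.png",im[:,:,::-1]);print(n,env.camera_params(n))
E
```

```text
{'time_s': 0.0, 'qpos': array([ 6.43429215e+01,  1.83517385e+01,  8.97071983e+01, -8.25587953e-04,
        7.20413733e+01, -1.14746419e+00]), 'qvel': array([-0.07624014, -0.01250631,  0.02480033,  0.10900601,  0.0082806 ,
       -0.00856702]), 'effort': array([ 2.55038203e-04, -4.12472391e+01, -2.31976390e+01,  7.28575420e-02,
        4.57250699e-02, -1.21159251e-04]), 'ee_pos': array([238.33807767, 522.73007567, 213.11391597]), 'ee_rot': array([-1.79899694e+02, -1.22401796e-03,  1.55490640e+02]), 'force': array([-0.01146162,  0.11481497,  0.05837826]), 'torque': array([-0.02901041, -0.00651678, -0.03355392]), 'gripper_width': 91.32577184237559}
scene {'camera_matrix': array([[523.91362869,   0.        , 277.54210603],
       [  0.        , 523.91362869, 213.09216029],
       [  0.        ,   0.        ,   1.        ]]), 'R': array([[-0.86997585,  0.49298962, -0.01016122],
       [ 0.31806384,  0.54530009, -0.77555348],
       [-0.37679891, -0.67794472, -0.63120008]]), 't': array([ 333.31885866, -146.70867561, 1364.69385867])}
top {'camera_matrix': array([[412.81087327,   0.        ,
[... 159 characters left out ...]
-0.00959912],
       [-0.9903793 ,  0.00908453, -0.13808083],
       [ 0.13815744,  0.00842508, -0.99037444]]), 't': array([105.9584322 , 434.42627601, 979.7188494 ])}
wrist {'camera_matrix': array([[319.23564751,   0.        , 283.35293818],
       [  0.        , 319.23564751, 211.48294976],
       [  0.        ,   0.        ,   1.        ]]), 'hand_eye': array([[ 3.61715269e-04, -9.60464513e-01, -2.78402206e-01,
         8.03866557e+01],
       [ 9.99999486e-01,  8.36627123e-05,  1.01062424e-03,
        -3.30511768e-01],
       [-9.47376832e-04, -2.78402428e-01,  9.60464050e-01,
        -1.71002208e+02],
       [ 0.00000000e+00,  0.00000000e+00,  0.00000000e+00,
         1.00000000e+00]])}
```

View pics/scene0.png

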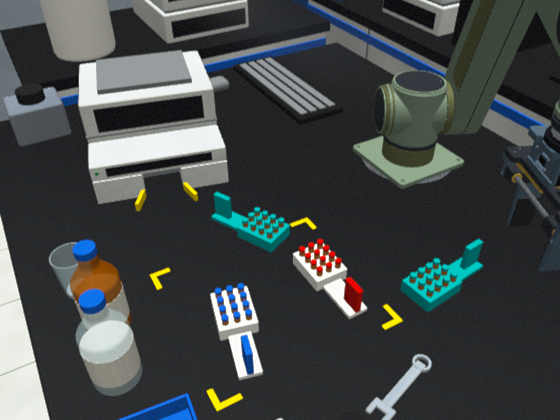

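View pics/top0.png

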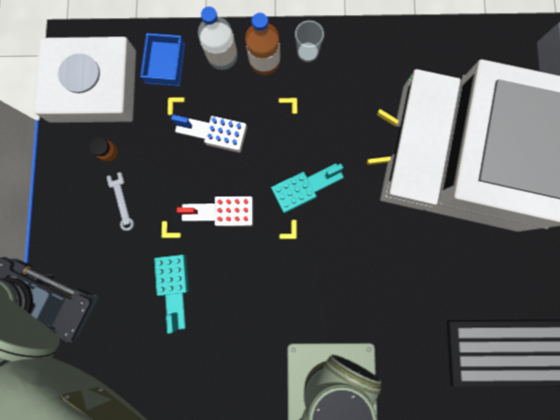

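View pics/wrist0.png

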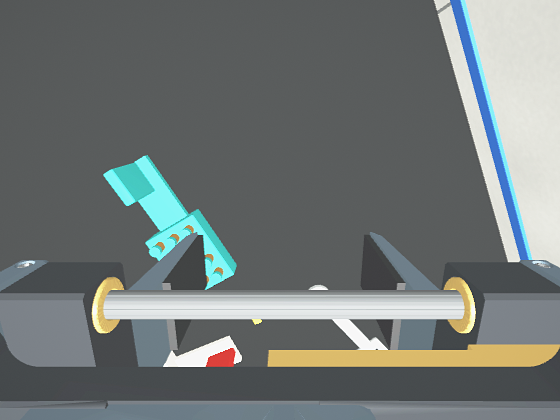

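The scene holds these candidates, with top-view pixels:
- Blue-capped rack at (226,133), with its blue handle at (180,121).
- Red rack at (232,210).
- Turquoise look-alikes at (300,190) and (170,285).
- Blue tray at (163,58), and blue bottle caps at (209,15) and (260,20).

By the description I choose the one at (226,133). The bay mouth is at about (390,138) and opens to the left, towards world +y. Next I'll take a close crop and measure.

```bash
cat > h.py <<'E'
import cv2,numpy as np
from workcell import env
P={n:env.camera_params(n) for n in("scene","top")}
def ray(n,uv):
    p=P[n];d=p["R"].T@np.linalg.inv(p["camera_matrix"])@np.array([uv[0],uv[1],1.]);c=-p["R"].T@p["t"];return c,d
def onz(n,uv,z):
    c,d=ray(n,uv);return c+d*(z-c[2])/d[2]
def tri(a,b):
    (c1,d1),(c2,d2)=ray("top",a),ray("scene",b)
    d1/=np.linalg.norm(d1);d2/=np.linalg.norm(d2)
    s=np.linalg.lstsq(np.c_[d1,-d2],c2-c1,rcond=None)[0]
    p,q=c1+s[0]*d1,c2+s[1]*d2
    return (p+q)/2,np.linalg.norm(p-q)
def proj(n,X):
    p=P[n];c=p["R"]@np.asarray(X)+p["t"];k=p["camera_matrix"]@c;return k[:2]/k[2]
def blobs(im,lo,hi,amin=5):
    m=cv2.inRange(cv2.cvtColor(im,cv2.COLOR_RGB2HSV),lo,hi)
    n,l,st,ce=cv2.connectedComponentsWithStats(m)
    return [(ce[i].round(1).tolist(),int(st[i][4])) for i in range(1,n) if st[i][4]>=amin],m,l
E
python3 - <<'E'
from h import *
for n in("top","scene"):
    im=cv2.imread(f"pics/{n}0.png")[:,:,::-1].copy()
    b,m,l=blobs(im,(100,120,60),(125,255,255));print(n,"blue",b)
    b,m,l=blobs(im,(22,120,80),(34,255,255));print(n,"yel",b)
im=cv2.imread("pics/top0.png");a=cv2.resize(im[95:165,160:260],None,fx=6,fy=6,interpolation=cv2.INTER_CUBIC);cv2.imwrite("pics/cr1.png",a)
a=cv2.resize(im[50:240,365:495],None,fx=3.1,fy=3.1,interpolation=cv2.INTER_CUBIC);cv2.imwrite("pics/cr2.png",a)
im=cv2.imread("pics/scene0.png");a=cv2.resize(im[115:225,80:240],None,fx=5,fy=5,interpolation=cv2.INTER_CUBIC);cv2.imwrite("pics/cr3.png",a)
a=cv2.resize(im[270:390,190:280],None,fx=5,fy=5,interpolation=cv2.INTER_CUBIC);cv2.imwrite("pics/cr4.png",a)
E
```

```text
top blue [([208.6, 15.1], 216), ([259.4, 21.1], 231), ([162.2, 59.1], 2104), ([180.3, 120.3], 178), ([213.6, 119.6], 13), ([31.4, 192.6], 589), ([221.9, 121.6], 11), ([230.1, 123.4], 11), ([238.1, 125.4], 11), ([211.5, 127.7], 12), ([219.9, 129.6], 11), ([228.0, 131.5], 10), ([236.1, 133.4], 11), ([209.5, 135.7], 12), ([217.6, 137.6], 13), ([225.9, 139.6], 11), ([234.1, 141.4], 11)]
top yel [([173.1, 103.3], 185), ([290.3, 102.9], 187), ([386.9, 116.7], 165), ([378.0, 159.9], 142), ([290.1, 231.3], 190), ([167.9, 231.3], 194)]
scene blue [([370.4, 39.1], 1217), ([339.0, 0.0], 5), ([265.0, 54.6], 934), ([69.6, 99.9], 152), ([513.9, 114.6], 534), ([84.6, 249.7], 448), ([240.2, 285.6], 46), ([228.9, 287.8], 45), ([217.6, 290.2], 48), ([92.0, 301.1], 530), ([242.6, 294.3], 34), ([231.4, 297.0], 36), ([219.6, 299.1], 37), ([245.4, 303.1], 36), ([233.7, 305.6], 38), ([222.0, 307.9], 39), ([248.0, 311.9], 39), ([236.2, 314.5], 43), ([224.2, 317.0], 38), ([246.9, 353.8], 297), ([166.6, 410.2], 1167)]
scene yel [([520.9, 167.7], 19), ([533.8, 183.3], 40), ([512.7, 178.8], 6), ([190.3, 191.1], 155), ([140.0, 199.8], 155), ([303.7, 222.8], 159), ([158.4, 277.1], 208), ([391.0, 317.5], 256), ([222.0, 399.6], 357)]
```

View pics/cr1.png

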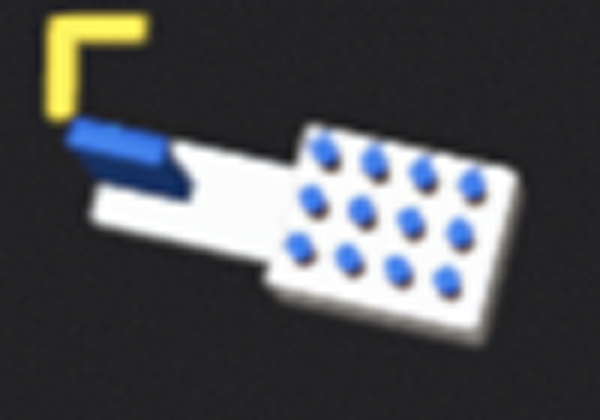

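View pics/cr2.png

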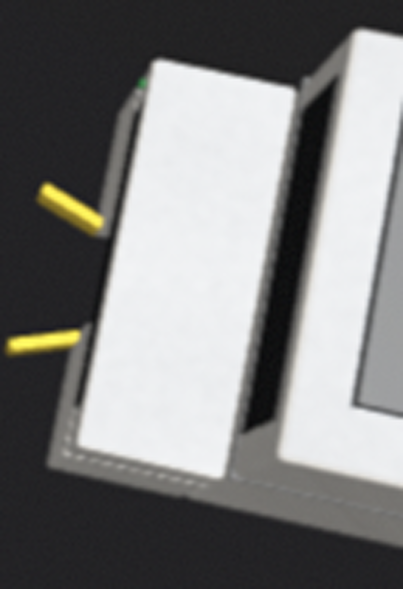

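View pics/cr3.png

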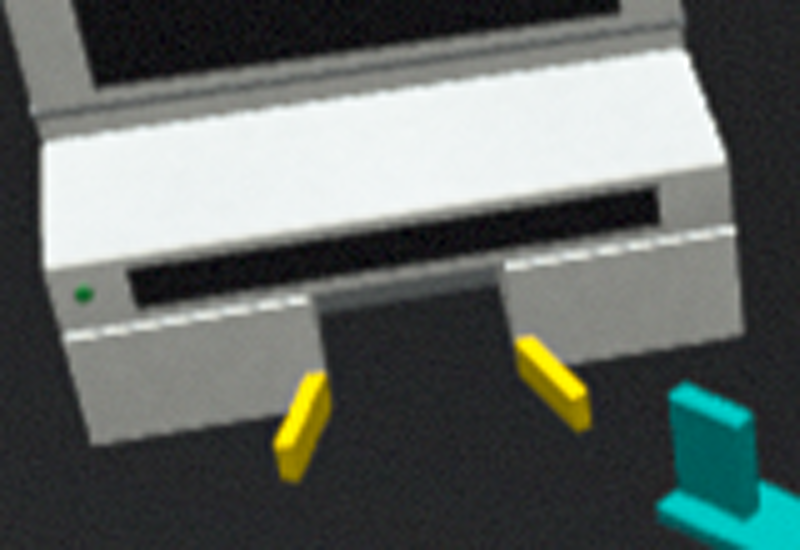

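View pics/cr4.png

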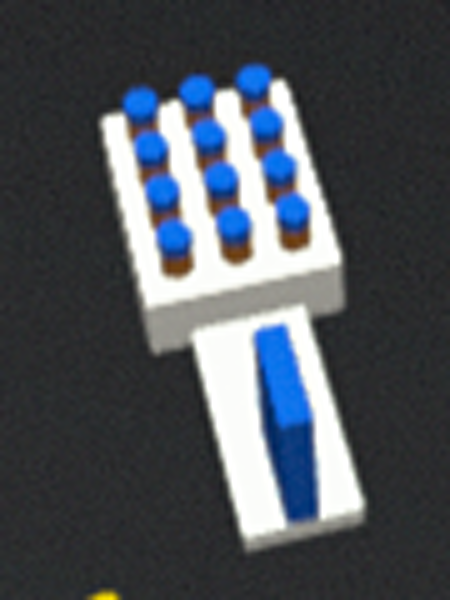

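```bash
python3 - <<'E'
from h import *
np.set_printoptions(precision=1,suppress=True)
T=[[213.6,119.6],[221.9,121.6],[230.1,123.4],[238.1,125.4],[211.5,127.7],[219.9,129.6],[228,131.5],[236.1,133.4],[209.5,135.7],[217.6,137.6],[225.9,139.6],[234.1,141.4]]
S=[[240.2,285.6],[228.9,287.8],[217.6,290.2],[242.6,294.3],[231.4,297],[219.6,299.1],[245.4,303.1],[233.7,305.6],[222,307.9],[248,311.9],[236.2,314.5],[224.2,317]]
C=np.zeros((3,4,3));g=[]
for i in range(3):
  for j in range(4):
    C[i,j],e=tri(T[i*4+j],S[(3-j)*3+(2-i)]);g.append(e)
print("caps mean",C.mean((0,1)),"z",C[...,2].min(),C[...,2].max(),"gap",np.max(g))
ax=(C[:,3]-C[:,0]).mean(0);ay=(C[0]-C[2]).mean(0);print("ax",ax,np.degrees(np.arctan2(ax[1],ax[0])),np.linalg.norm(ax),"ay",ay,np.degrees(np.arctan2(ay[1],ay[0])))
a=np.array([[75,118],[172,140],[165,163],[68,148]])/6+[160,95]
b=np.array([[275,425],[255,328],[287,325],[311,420]])/5+[190,270]
# scene: back-left.. match: top UL=far end(+x side)
for k in range(4):print("handle",*tri(a[k],b[[0,1,2,3][k]]))
print("top->z62 handle",[onz("top",p,62) for p in a])
q=lambda p:np.array(p)/3.1+[365,50]
r=lambda p:np.array(p)/5+[80,115]
L,e1=tri(q([155,62]),r([45,268]));Rr,e2=tri(q([78,447]),r([725,163]));print("ovh",L,e1,Rr,e2,np.linalg.norm(L-Rr))
d=L-Rr;print("mid",(L+Rr)/2,"face dir",np.degrees(np.arctan2(d[1],d[0])))
for n,tp,sp in(("wL tip",[43,188],[278,448]),("wR tip",[8,346],[588,400])):print(n,*tri(q(tp),r(sp)))
E
```

```text
caps mean [620.  255.3  43.5] z 42.714640599255574 44.73510959646478 gap 1.608127462693252
ax [-15.6 -61.5   1.1] -104.25815435383615 63.44709077239973 ay [40.9 -9.9  0.8] -13.601882583950877
handle [656.6 379.4  59.8] 0.8296712775955782
handle [646.  340.5  58.2] 3.842650492616695
handle [636.4 343.6  57.1] 4.554936703830198
handle [645.  382.3  57.7] 0.03634360835558746
top->z62 handle [array([656.2, 378.5,  62. ]), array([646.4, 338.6,  62. ]), array([636.6, 341.2,  62. ]), array([643.4, 381. ,  62. ])]
ovh [ 746.  -207.8   98.4] 1.7162248198454197 [ 447.3 -136.4   96.5] 1.7779317618132002 307.20229571612265
mid [ 596.6 -172.1   97.5] face dir -13.438107085254114
wL tip [ 677.  -136.6   17.5] 0.8768460282718826
wR tip [ 542.1 -102.    16.6] 5.513069974989609
```

```bash
cat >> h.py <<'E'
from scipy.spatial.transform import Rotation as Ro
def mv(x,y,z,yaw):
    s=env.state();R=Ro.from_euler("xyz",s["ee_rot"],degrees=True).as_matrix()
    d=R.T@(np.array([x,y,z])-s["ee_pos"]);t=-((yaw-s["ee_rot"][2]+180)%360-180)
    print("t",round(s["time_s"],2),"pos",s["ee_pos"].round(1),"rot",s["ee_rot"].round(2),"| share",(d/500).round(4),"turn",round(t/45,4),"rows",round(max(np.linalg.norm(d)/41.7,abs(t)/7.16),1))
E
python3 - <<'E'
from h import *
print("bottle caps",tri((208.6,15.1),(92,301.1)),tri((259.4,21.1),(84.6,249.7)))
print("tray",onz("top",(162,84),20))
mv(646,361,180,76.2)
E
```

```text
bottle caps (array([839.96251919, 269.82611433, 182.85589614]), np.float64(1.4057465232452329)) (array([823.09261408, 156.88520546, 184.09367392]), np.float64(1.7524595291667504))
tray [754.70965577 420.61159322  20.        ]
t 0.15 pos [238.4 522.8 213.3] rot [-179.93   -0.    155.49] | share [-0.876   0.0438  0.0666] turn 1.762 rows 11.1
```

>>> arm_command --pt "0 -0.876 0.044 0.05 1" --pt "0 -0.876 0.044 0.05 1" --pt "0 -0.876 0.044 0.05 1" --pt "0 -0.876 0.044 0.05 1" --pt "0 -0.876 0.044 0.05 1" --pt "0 -0.876 0.044 0.05 1" --pt "0 -0.876 0.044 0.05 1" --pt "0 -0.876 0.044 0.05 1"

```text
time_s: 0.82
ee_pos: [549.4, 399.0, 194.0]
ee_rot: [-179.9, 0.1, 110.4]
force: [0.8, 1.3, -0.1]
gripper_width: 91.2
```

```bash
python3 -c "
from h import *
mv(646,361,180,76.2)"
```

```text
t 0.82 pos [549.4 399.  194. ] rot [-1.799e+02  5.000e-02  1.104e+02] | share [-0.1386  0.1547  0.0278] turn 0.76 rows 4.8
```

>>> arm_command --pt "0 -0.139 0.155 0.028 0.76" --pt "0 -0.139 0.155 0.028 0.76" --pt "0 -0.139 0.155 0.028 0.76" --pt "0 -0.139 0.155 0.028 0.76" --pt "0 -0.139 0.155 0.028 0.76" --pt "0 -0.139 0.155 0.028 0.76" --pt "0 -0.139 0.155 0.028 0.76"

```text
time_s: 1.4
ee_pos: [646.1, 360.7, 179.4]
ee_rot: [-179.9, 0.1, 76.3]
force: [0.7, 0.6, -0.4]
gripper_width: 91.2
```

```bash
python3 -c "
from h import *
mv(646,361,100,76.2)
im=env.grab_frame('wrist');cv2.imwrite('pics/w1.png',im[:,:,::-1])"
```

```text
t 1.4 pos [646.1 360.7 179.4] rot [-1.7991e+02  1.4000e-01  7.6340e+01] | share [ 1.000e-03 -1.000e-04  1.588e-01] turn 0.0032 rows 1.9
```

View pics/w1.png

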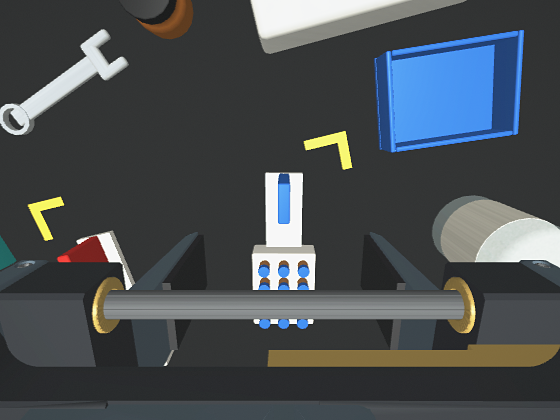

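The wrist view shows the blue handle at columns 278–290, rows 175–223. It is centred between the fingers at (200..368, 240) and upright in the image, so the yaw fits.

```bash
cat >> h.py <<'E'
W=env.camera_params("wrist")
def won(uv,z,pos,rot):
    R=Ro.from_euler("xyz",rot,degrees=True).as_matrix();H=W["hand_eye"]
    d=R@H[:3,:3]@np.linalg.inv(W["camera_matrix"])@np.array([uv[0],uv[1],1.]);c=R@H[:3,3]+pos
    return c+d*(z-c[2])/d[2]
E
python3 - <<'E'
from h import *
im=cv2.imread("pics/w1.png")[:,:,::-1].copy();hsv=cv2.cvtColor(im,cv2.COLOR_RGB2HSV)
m=cv2.inRange(hsv,(100,120,170),(125,255,255));m[:165]=0;m[235:]=0;m[:,:265]=0;m[:,305:]=0
c=max(cv2.findContours(m,0,1)[0],key=cv2.contourArea);r=cv2.minAreaRect(c);print(r,cv2.boundingRect(c))
s=env.state();a=(s["ee_pos"],s["ee_rot"])
x,y,w,h=cv2.boundingRect(c)
for uv in((x+w/2-.5,y-.5),(x+w/2-.5,y+h-.5),(x-.5,y+h),(x+w-.5,y+h)):print(won(uv,62,*a).round(1))
b,_,_=blobs(im,(100,120,100),(125,255,255),20)
for p,n in b:
    if 250<p[0]<320 and p[1]>250:print(p,n,won(p,46,*a).round(1))
E
```

```text
((283.5, 203.0), (40.0, 11.0), 90.0) (278, 183, 12, 41)
[649.9 383.5  62. ]
[640.5 345.   62. ]
[634.9 345.8  62. ]
[646.  343.1  62. ]
[263.4, 270.6] 115 [606.4 294.   46. ]
[283.1, 270.8] 115 [626.5 289.   46. ]
[303.0, 270.8] 113 [646.8 284.1  46. ]
[263.8, 286.2] 69 [602.2 276.2  46. ]
[283.0, 286.3] 67 [622.1 271.3  46. ]
[302.5, 286.3] 67 [642.3 266.4  46. ]
[264.2, 323.4] 98 [591.  231.5  46. ]
[283.1, 323.4] 95 [611.4 226.6  46. ]
[301.9, 323.5] 98 [631.6 221.6  46. ]
```

The wrist gives a handle centre of (645,364) and the two-view measurement gives (646,361.4). I'll use (645.5,363) and descend.

```bash
python3 -c "
from h import *
mv(645.5,363,25,76.2)"
```

```text
t 1.45 pos [646.  360.9 179.6] rot [-1.7993e+02  1.2000e-01  7.6350e+01] | share [ 0.0045 -0.0015  0.3093] turn 0.0034 rows 3.7
```

>>> arm_command --pt "0 0.004 -0.001 0.08 0.003" --pt "0 0.004 -0.001 0.16 0.003" --pt "0 0.004 -0.001 0.23 0.003" --pt "0 0.004 -0.001 0.28 0.003" --pt "0 0.004 -0.001 0.307 0.003" --pt "0 0.004 -0.001 0.307 0.003"

```text
time_s: 1.95
ee_pos: [643.3, 362.0, 22.5]
ee_rot: [-179.6, 0.4, 76.3]
force: [-1.0, 0.1, 0.4]
gripper_width: 91.3
```

>>> arm_command --pt "1 0 0 0 0" --pt "1 0 0 0 0" --pt "1 0 0 0 0" --pt "1 0 0 0 0" --pt "1 0 0 0 0" --pt "1 0 0 0 0" --pt "1 0 0 0 0" --pt "1 0 0 0 0" --squeeze 40

```text
time_s: 2.62
ee_pos: [643.4, 361.9, 22.7]
ee_rot: [-179.7, 0.4, 76.3]
force: [0.8, -1.0, 0.2]
gripper_width: 40.8
```

```bash
python3 -c "
from h import *
mv(645.5,363,32,76.4)"
```

```text
t 2.62 pos [643.4 361.9  22.7] rot [-179.65    0.38   76.32] | share [ 0.003   0.0035 -0.0187] turn -0.0017 rows 0.2
```

>>> arm_command --pt "1 0 0 0 0" --pt "1 0 0 0 0" --pt "1 0 0 0 0" --pt "1 0 0 0 0" --pt "1 0 0 0 0" --pt "1 0 0 0 0" --pt "1 0 0 0 0"

```text
time_s: 3.2
ee_pos: [643.7, 362.0, 22.8]
ee_rot: [-179.7, 0.4, 76.3]
force: [0.7, -0.1, -0.5]
gripper_width: 11.7
```

```bash
python3 -c "
from h import *
mv(643.4,361.9,29,76.4)
mv(646,65,29,76.6)"
```

```text
t 3.2 pos [643.7 362.   22.8] rot [-179.69    0.36   76.33] | share [-0.0005 -0.0006 -0.0124] turn -0.0015 rows 0.1
t 3.2 pos [643.7 362.   22.8] rot [-179.69    0.36   76.33] | share [-0.5762  0.1448 -0.0096] turn -0.0059 rows 7.1
```

>>> arm_command --pt "1 0 0 -0.006 0" --pt "1 0 0 -0.014 0" --pt "1 0 0 -0.014 0"

```text
time_s: 3.45
ee_pos: [643.9, 362.3, 30.5]
ee_rot: [-179.7, 0.3, 76.3]
force: [-1.0, -0.2, -1.4]
gripper_width: 12.0
```

```bash
python3 -c "
from h import *
s=env.state();print(s['force'],s['torque'])
mv(648,55,29,76.6)
im=env.grab_frame('scene');cv2.imwrite('pics/s1.png',cv2.resize(im[240:400,150:350],None,fx=4,fy=3.7)[:,:,::-1])"
```

```text
[-0.99970006 -0.24347159 -1.41577059] [ 0.15018962 -0.00086531 -0.00197906]
t 3.45 pos [643.9 362.3  30.5] rot [-179.71    0.31   76.33] | share [-0.5953  0.1532  0.0055] turn -0.0061 rows 7.4
```

View pics/s1.png

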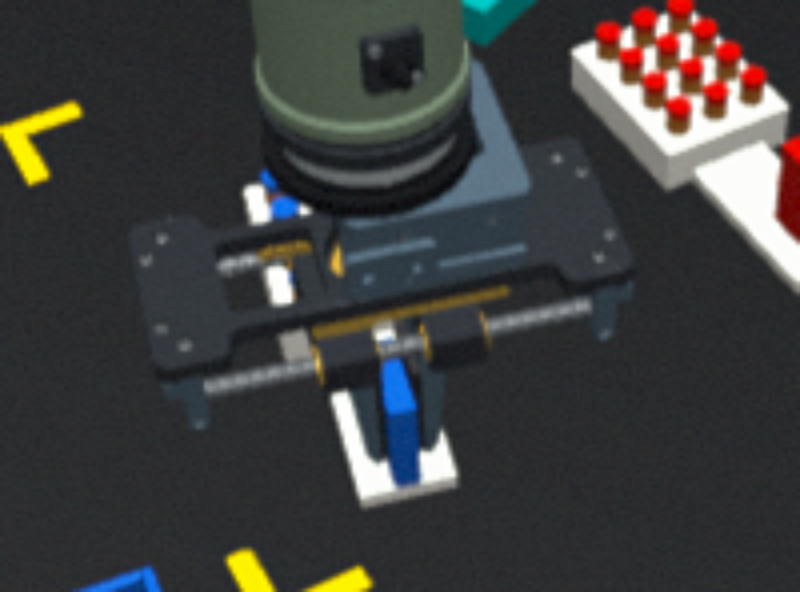

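```bash
python3 - <<'E'
from h import *
im=cv2.imread("pics/top0.png");g=cv2.cvtColor(im,cv2.COLOR_BGR2GRAY).astype(float)
# front overhang edge in top view: per row, white transition (subpixel)
def edge(rows,c0,c1,th=170):
    P=[]
    for r in rows:
        l=g[r,c0:c1];i=np.where((l[:-1]<th)&(l[1:]>=th))[0]
        if len(i):i=i[0];P.append([c0+i+(th-l[i])/(l[i+1]-l[i]),r])
    return np.array(P)
for nm,E in(("front",edge(range(78,188),380,425)),("house",edge(range(75,190),440,482))):
    W_=np.array([onz("top",p,98 if nm=="front" else 208) for p in E])
    vx,vy,x0,y0=cv2.fitLine(W_[:,:2].astype(np.float32),cv2.DIST_HUBER,0,.01,.01).ravel()
    res=np.abs((W_[:,:2]-[x0,y0])@[-vy,vx]);print(nm,np.degrees(np.arctan2(vy,vx)),x0,y0,np.median(res),res.max(),len(E))
g=cv2.cvtColor(cv2.imread("pics/scene0.png"),cv2.COLOR_BGR2GRAY).astype(float)
P=[]
for c in range(95,220):
    l=g[142:178,c];i=np.where((l[:-1]>=190)&(l[1:]<190))[0]
    if len(i):P.append([c,142+i[0]+(l[i[0]]-190)/(l[i[0]]-l[i[0]+1])])
P=np.array(P);W_=np.array([onz("scene",p,98) for p in P])
vx,vy,x0,y0=cv2.fitLine(W_[:,:2].astype(np.float32),cv2.DIST_HUBER,0,.01,.01).ravel()
res=np.abs((W_[:,:2]-[x0,y0])@[-vy,vx]);print("scene",np.degrees(np.arctan2(vy,vx)),x0,y0,np.median(res),res.max(),len(P))
print("turq",onz("top",(341,164),62),onz("top",(298,172),46))
E
```

```text
front -13.649539 604.795 -171.7688 0.11739472408538201 54.45107165603582 110
house -13.62922 566.4064 -271.38266 0.07002365775975221 0.30115396473698613 115
scene -13.714133 591.13873 -170.06934 0.1636584323958909 0.7648410244151075 125
turq [528.16631318 -30.81156872  62.        ] [513.11811455  72.27158139  46.        ]
```

```bash
python3 -c "
from h import *
mv(651.4,54.5,30,76.35)"
```

```text
t 3.5 pos [643.8 362.2  30.2] rot [-179.71    0.32   76.33] | share [-0.5944  0.1602  0.003 ] turn -0.0005 rows 7.4
```

>>> arm_command --pt "1 -0.03 0.008 0 0" --pt "1 -0.08 0.0216 0 0" --pt "1 -0.13 0.035 0 0" --pt "1 -0.18 0.0485 0.001 0" --pt "1 -0.23 0.062 0.001 0" --pt "1 -0.28 0.0755 0.001 0" --pt "1 -0.33 0.089 0.001 0" --pt "1 -0.38 0.1024 0.002 0"

```text
time_s: 4.17
ee_pos: [648.1, 163.2, 30.0]
ee_rot: [-179.7, 0.4, 76.3]
force: [0.9, -1.0, -2.6]
gripper_width: 11.6
```

```bash
python3 -c "
from h import *
mv(651.4,54.5,29,76.35)"
```

```text
t 4.17 pos [648.1 163.2  30. ] rot [-179.67    0.36   76.31] | share [-0.2096  0.0579  0.003 ] turn -0.0009 rows 2.6
```

>>> arm_command --pt "1 -0.05 0.014 0.001 -0.001" --pt "1 -0.1 0.028 0.001 -0.001" --pt "1 -0.15 0.042 0.002 -0.001" --pt "1 -0.19 0.053 0.002 -0.001" --pt "1 -0.209 0.058 0.003 -0.001" --pt "1 -0.209 0.058 0.003 -0.001" --pt "1 -0.209 0.058 0.003 -0.001"

```text
time_s: 4.75
ee_pos: [651.2, 54.6, 29.0]
ee_rot: [-179.6, 0.3, 76.3]
force: [0.2, 0.0, -2.3]
gripper_width: 11.7
```

```bash
python3 -c "
from h import *
mv(651.4,54.5,22.8,76.35)
for n in ('top','scene'):
  im=env.grab_frame(n);cv2.imwrite(f'pics/{n}2.png',im[:,:,::-1])
a=cv2.imread('pics/top2.png')[90:210,290:450];b=cv2.imread('pics/scene2.png')[130:260,90:250]
cv2.imwrite('pics/t2c.png',cv2.resize(a,None,fx=5,fy=5,interpolation=2));cv2.imwrite('pics/s2c.png',cv2.resize(b,None,fx=4.5,fy=4.5,interpolation=2))"
```

```text
t 4.75 pos [651.2  54.6  29. ] rot [-179.64    0.33   76.28] | share [-0.0001  0.0005  0.0123] turn -0.0017 rows 0.1
```

View pics/t2c.png

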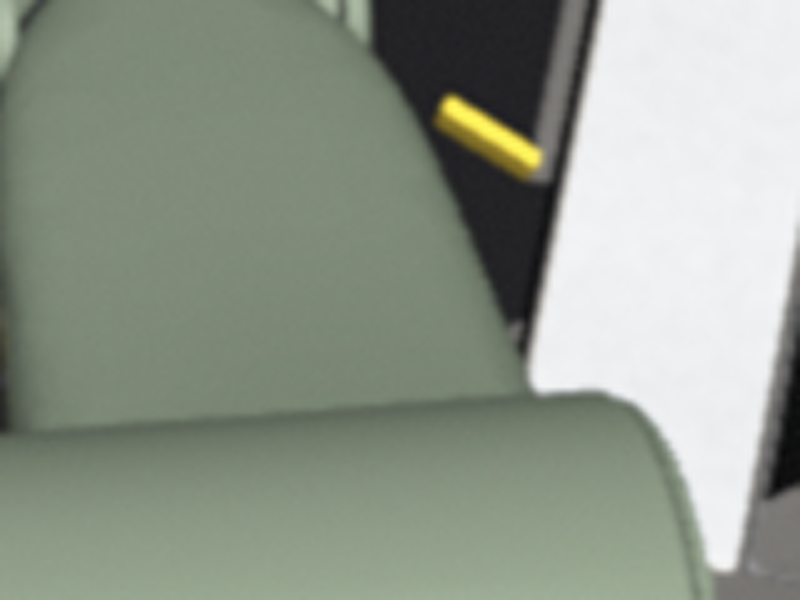

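View pics/s2c.png

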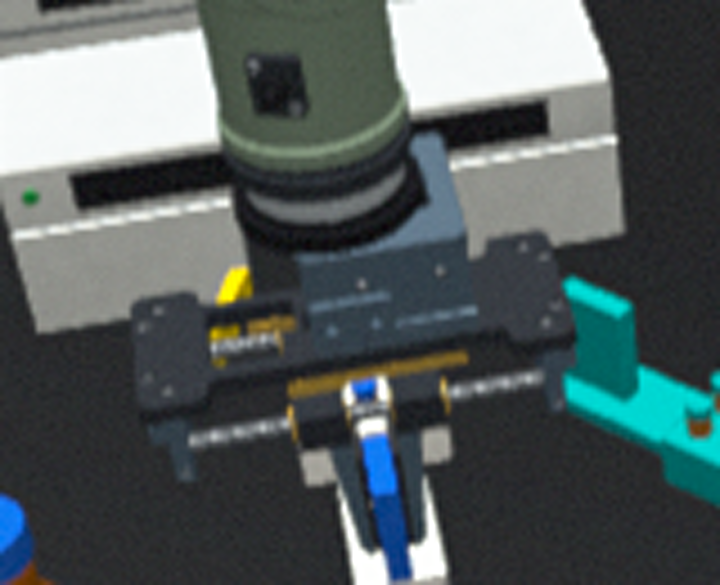

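Top view is occluded by the arm; the scene view shows the rack held level, heading into the wings. I'll lower it to the bench and look at the force.

>>> arm_command --pt "1 0 0 0.006 -0.001" --pt "1 0 0 0.012 -0.001" --pt "1 0 0 0.012 -0.001"

```text
time_s: 5.1
ee_pos: [651.4, 57.1, 22.9]
ee_rot: [-179.7, 0.3, 76.5]
force: [0.2, 0.5, -1.3]
gripper_width: 11.9
```

```bash
python3 -c "
from h import *
mv(635,-12.6,22.8,76.35)
mv(616,-91,22.8,76.35)"
```

```text
t 5.1 pos [651.4  57.1  22.9] rot [-179.67    0.31   76.53] | share [-0.1431  0.0005  0.001 ] turn 0.0039 rows 1.7
t 5.1 pos [651.4  57.1  22.9] rot [-179.67    0.31   76.53] | share [-3.045e-01  1.000e-04  1.900e-03] turn 0.0039 rows 3.7
```

>>> arm_command --pt "1 -0.015 0 0 0.004" --pt "1 -0.035 0 0 0.004" --pt "1 -0.055 0 0 0.004" --pt "1 -0.08 0 0 0.004" --pt "1 -0.105 0 0 0.004" --pt "1 -0.13 0 0 0.004" --pt "1 -0.14 0 0 0.004" --pt "1 -0.14 0 0 0.004"

```text
time_s: 5.77
ee_pos: [634.6, -13.0, 23.3]
ee_rot: [-179.6, 0.3, 76.2]
force: [0.1, -0.3, -1.6]
gripper_width: 11.7
```

```bash
python3 -c "
from h import *
mv(614.3,-98.1,22.8,76.35)
im=env.grab_frame('scene');cv2.imwrite('pics/s3.png',cv2.resize(im[120:260,80:250],None,fx=4.5,fy=4.2)[:,:,::-1])"
```

```text
t 5.77 pos [634.6 -13.   23.3] rot [-179.65    0.33   76.21] | share [-0.1749  0.0012  0.0019] turn -0.0032 rows 2.1
```

View pics/s3.png

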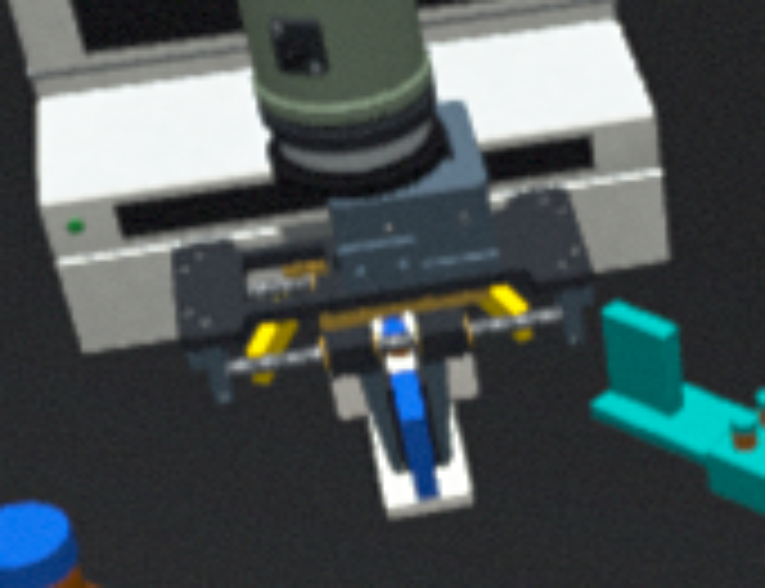

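Rack's block is centred between the two wings. No contact force beyond weight. I'll carry on to about 12 mm short of home.

>>> arm_command --pt "1 -0.02 0 0 -0.003" --pt "1 -0.045 0 0 -0.003" --pt "1 -0.07 0.001 0 -0.003" --pt "1 -0.095 0.001 0 -0.003" --pt "1 -0.12 0.001 0 -0.003" --pt "1 -0.14 0.001 0 -0.003" --pt "1 -0.15 0.001 0 -0.003" --pt "1 -0.15 0.001 0 -0.003"

```text
time_s: 6.48
ee_pos: [617.2, -86.5, 23.8]
ee_rot: [-179.7, 0.3, 76.3]
force: [-0.4, 0.5, -2.8]
gripper_width: 11.8
```

```bash
python3 -c "
from h import *
mv(614.3,-98.1,22.8,76.35)
im=env.grab_frame('scene');cv2.imwrite('pics/s4.png',cv2.resize(im[120:260,80:250],None,fx=4.5,fy=4.2)[:,:,::-1])"
```

```text
t 6.48 pos [617.2 -86.5  23.8] rot [-179.66    0.31   76.27] | share [-0.0239 -0.0001  0.0021] turn -0.0017 rows 0.3
```

View pics/s4.png

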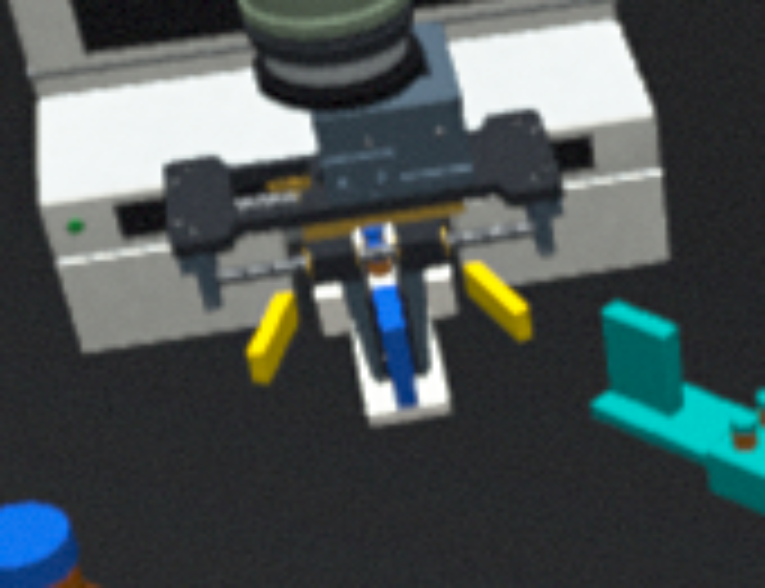

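>>> arm_command --pt "1 -0.006 0 0.002 -0.002" --pt "1 -0.011 0 0.002 -0.002" --pt "1 -0.016 0 0.002 -0.002" --pt "1 -0.02 0 0.002 -0.002"

```text
time_s: 6.87
ee_pos: [615.3, -95.2, 23.0]
ee_rot: [-179.7, 0.3, 76.4]
force: [0.1, 1.2, -0.5]
gripper_width: 11.9
```

```bash
python3 -c "
from h import *
mv(614.3,-98.1,22.8,76.35)"
```

```text
t 6.87 pos [615.3 -95.2  23. ] rot [-179.7     0.28   76.43] | share [-0.0061 -0.0006  0.0004] turn 0.0017 rows 0.1
```

>>> arm_command --pt "1 -0.003 0 0 0.001" --pt "1 -0.006 0 0 0.001" --pt "1 -0.008 0 0 0.001"

```text
time_s: 7.12
ee_pos: [615.1, -97.4, 23.4]
ee_rot: [-179.7, 0.1, 76.3]
force: [2.2, 9.6, 2.6]
gripper_width: 11.7
```

>>> arm_command --pt "1 -0.002 0 0 0.001" --pt "1 -0.005 0 0 0.001"

```text
time_s: 7.28
ee_pos: [615.3, -97.4, 24.0]
ee_rot: [-179.8, -0.2, 76.2]
force: [3.0, 14.5, 4.6]
gripper_width: 11.7
```

Contact with the stop came at y=-97.4, where I predicted about -98, with 10–15 N. I'll relax the push and open.

>>> arm_command --pt "1 0 0 0.001 0" --pt "1 0 0 0.001 0"

```text
time_s: 7.45
ee_pos: [615.5, -97.3, 23.9]
ee_rot: [-179.8, -0.1, 76.2]
force: [0.0, 2.8, 1.7]
gripper_width: 11.7
```

>>> arm_command --pt "0.5 0 0 0 0" --pt "0.4 0 0 0 0" --pt "0.4 0 0 0 0" --pt "0.4 0 0 0 0" --pt "0.4 0 0 0 0" --pt "0.4 0 0 0 0"

```text
time_s: 7.95
ee_pos: [615.4, -97.5, 23.8]
ee_rot: [-179.8, -0.1, 76.2]
force: [0.3, -0.1, 0.8]
gripper_width: 48.8
```

```bash
python3 -c "
from h import *
s=env.state();print(s['force'],s['gripper_width'])
mv(615.1,-97.4,200,76.35)"
```

```text
[ 0.31067092 -0.12635701  0.78556467] 48.83552670690405
t 7.95 pos [615.4 -97.5  23.8] rot [-1.798e+02 -1.400e-01  7.620e+01] | share [ 0.0009 -0.0018 -0.3524] turn -0.0033 rows 4.2
```

>>> arm_command --pt "0.3 0 0 -0.03 0" --pt "0.3 0 0 -0.1 0" --pt "0.3 0 0 -0.18 0" --pt "0.3 0 0 -0.26 0" --pt "0.3 0 0 -0.35 0" --pt "0.3 0 0 -0.35 0" --pt "0.3 0 0 -0.35 0"

```text
time_s: 8.53
ee_pos: [617.6, -98.4, 202.5]
ee_rot: [179.8, -0.2, 76.2]
force: [0.3, 0.5, -0.8]
gripper_width: 64.0
```

```bash
python3 -c "
from h import *
mv(640,40,200,76.35)
im=env.grab_frame('wrist');cv2.imwrite('pics/w5.png',im[:,:,::-1])
im=env.grab_frame('scene');cv2.imwrite('pics/s5.png',cv2.resize(im[120:260,80:250],None,fx=4.5,fy=4.2)[:,:,::-1])"
```

```text
t 8.53 pos [617.6 -98.4 202.5] rot [ 1.7977e+02 -1.6000e-01  7.6210e+01] | share [ 0.2794 -0.0225  0.0056] turn -0.0032 rows 3.4
```

View pics/w5.png

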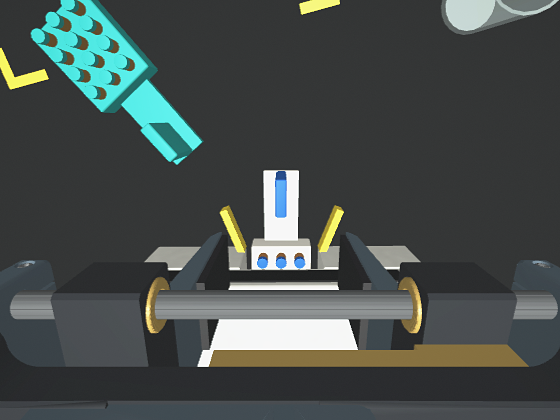

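View pics/s5.png

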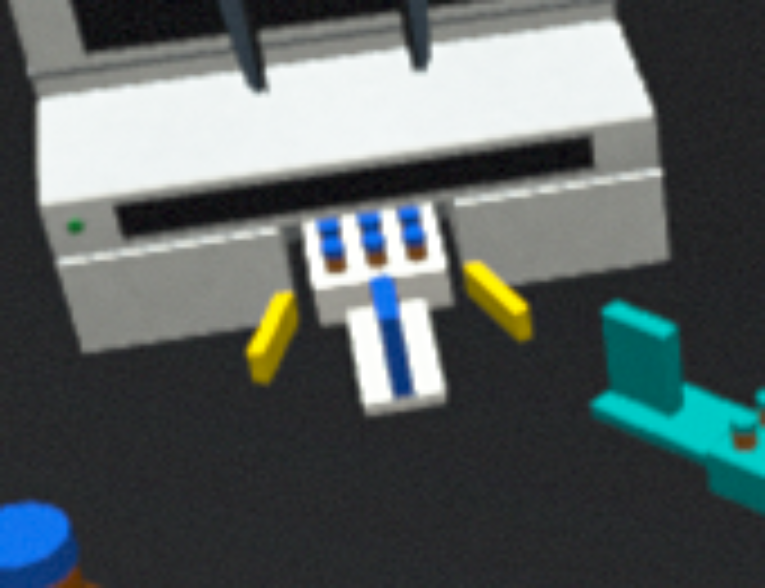

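Block is in the bay between the wings at wrist (228–340, 240), with the handle at column 281, rows 172–217. It looks straight and centred. I'll move the arm clear and measure from the top view.

>>> arm_command --pt "0.3 0.08 -0.02 -0.02 0" --pt "0.3 0.16 -0.04 -0.04 0" --pt "0.3 0.24 -0.06 -0.06 0" --pt "0.3 0.32 -0.06 -0.06 0" --pt "0.3 0.4 -0.06 -0.06 0" --pt "0.3 0.48 -0.06 -0.06 0" --pt "0.3 0.56 -0.06 -0.06 0" --pt "0.3 0.62 -0.06 -0.06 0"

```text
time_s: 9.3
ee_pos: [659.2, 213.2, 225.3]
ee_rot: [-179.4, -0.0, 76.3]
force: [0.8, -0.3, 0.1]
gripper_width: 63.2
```

>>> arm_command --pt "0.3 0.08 0 0 0" --pt "0.3 0.16 0 0 0" --pt "0.3 0.2 0 0 0" --pt "0.3 0.2 0 0 0"

```text
time_s: 9.63
ee_pos: [681.9, 315.2, 220.2]
ee_rot: [-179.1, 0.1, 76.6]
force: [-1.2, -0.9, -0.5]
gripper_width: 63.5
```

```bash
python3 -c "
from h import *
for n in ('top','scene'):
  im=env.grab_frame(n);cv2.imwrite(f'pics/{n}6.png',im[:,:,::-1])
a=cv2.imread('pics/top6.png')[90:210,330:450]
cv2.imwrite('pics/t6c.png',cv2.resize(a,None,fx=5,fy=5,interpolation=2))
a=cv2.imread('pics/scene6.png')[120:260,80:250]
cv2.imwrite('pics/s6c.png',cv2.resize(a,None,fx=4.5,fy=4.2,interpolation=2))
print(env.state()['ee_pos'])"
```

```text
[681.99424123 310.51892374 221.77830512]
```

View pics/t6c.png

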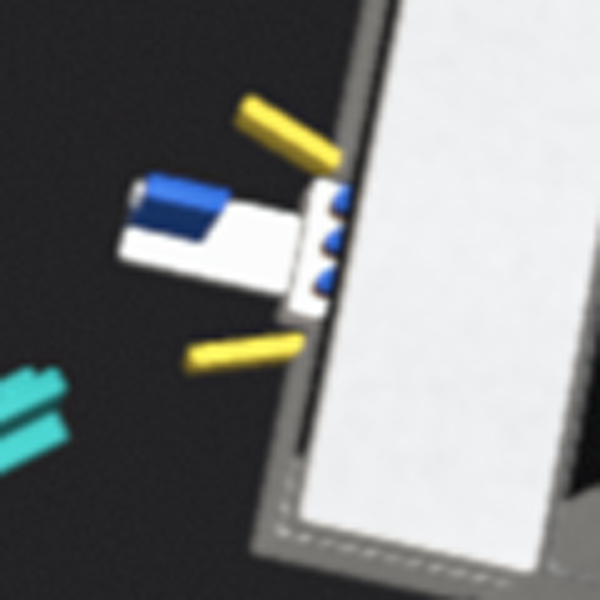

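View pics/scene6.png

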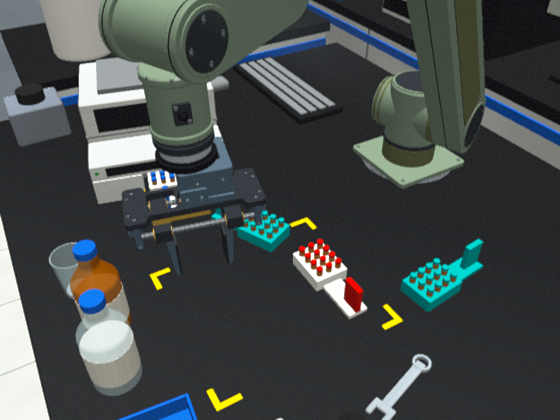

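```bash
python3 - <<'E'
from h import *
u=np.array([-.2360,-.9718]);v=np.array([.9718,-.2360]);m=np.array([596.6,-170.7])
q=lambda p:np.array(p)/5+[330,90]
for nm,p,z in(("tongue end low",[119,259],5),("tongue root low",[282,294],5),("handle top end",[152,175],59),("handle top end2",[145,197],59),("handle front",[232,190],59),("block rear up",[308,178],43),("block rear low",[287,305],43),("wing L",[248,97],17),("wing R",[186,350],17)):
    X=onz("top",q(p),z)[:2]-m;print(nm,"bay x,y",(X@u).round(1),(X@-v).round(1))
# scene view after release (s5): handle top corners
r=lambda p:np.array([p[0]/4.5+80,p[1]/4.2+120])
for nm,p,z in(("tongue end L",[366,405],5),("tongue end R",[446,395],5),("block rear L",[318,288],43),("block rear R",[450,266],43)):
    X=onz("scene",r(p),z)[:2]-m;print("scene",nm,(X@u).round(1),(X@-v).round(1))
# caps angle, scene5
im=cv2.imread("pics/s5.png")
# wrist: caps row1 and handle axis
im=cv2.imread("pics/w5.png")[:,:,::-1].copy();a=(np.array([617.6,-98.4,202.5]),np.array([179.77,-.16,76.21]))
b,mk,_=blobs(im,(100,120,100),(125,255,255),20);C=[won(p,43,*a) for p,n in b if 250<p[0]<310 and 250<p[1]<270];print([p for p,n in b if 250<p[0]<310])
d=C[-1]-C[0];print("cap row deg",np.degrees(np.arctan2(d[1],d[0])),[((c[:2]-m)@u).round(1) for c in C],[((c[:2]-m)@-v).round(1) for c in C])
E
python3 - <<'E'
from h import *
# rear tongue edge line fit in top6: long lower edge of tongue, and overhang edge
g=cv2.cvtColor(cv2.imread("pics/top6.png"),cv2.COLOR_BGR2GRAY).astype(float)
P=[]
for c in range(356,385):
    l=g[125:156,c];i=np.where((l[:-1]>=130)&(l[1:]<130))[0]
    if len(i):i=i[-1];P.append(onz("top",(c,125+i+(l[i]-130)/(l[i]-l[i+1])),5)[:2])
vx,vy,x0,y0=cv2.fitLine(np.array(P,np.float32),cv2.DIST_HUBER,0,.01,.01).ravel();print("tongue edge deg",np.degrees(np.arctan2(vy,vx)),len(P))
E
```

```text
tongue end low bay x,y -96.3 20.2
tongue root low bay x,y -11.5 19.5
handle top end bay x,y -94.0 -7.2
handle top end2 bay x,y -95.1 4.5
handle front bay x,y -54.6 -8.5
block rear up bay x,y -17.0 -29.0
block rear low bay x,y -14.5 36.8
wing L bay x,y -50.8 -74.4
wing R bay x,y -54.8 62.7
scene tongue end L -96.1 -18.1
scene tongue end R -99.1 21.4
scene block rear L -36.4 -30.2
scene block rear R -35.2 36.8
[[280.1, 194.0], [262.1, 262.1], [280.6, 262.2], [299.2, 262.1]]
cap row deg -13.829363734875203 [np.float64(0.5), np.float64(0.7), np.float64(0.6)] [np.float64(21.7), np.float64(0.9), np.float64(-20.2)]
tongue edge deg 76.13522 29
```

```bash
python3 -c "
from h import *
im=cv2.imread('pics/top6.png');o=cv2.imread('pics/top0.png')
for x in (im,o): print('red',[b for b in blobs(x[:,:,::-1].copy(),(0,150,80),(8,255,255),8)[0] if 215<b[0][0]<255][:3])
print(env.job_done(),env.state()['time_s'])"
```

```text
red []
red [([219.5, 201.5], 8), ([227.9, 201.1], 8), ([236.9, 201.1], 8)]
the job is handed in; nothing more can be done
the job is handed in; nothing more can be done
```

The blue-capped rack is loaded: block against the back stop, straight in the bay, released, and the arm is well clear. I handed the job in with the clock at about 9.7 s.

I gripped the rack by its handle and carried it about 6 mm above the bench to the bay mouth. There I set it down, slid it in between the wings and pushed until it touched the stop. I then eased off the push, opened the gripper and lifted straight up.

Last checks:
- **Fully home:** the stop was felt at 10–15 N, within 1 mm of where I predicted it. The handle's end measured about 95 mm outside the mouth, which is the home value.
- **Straight:** the rack's heading was about -103.85° and the bay's about -103.65°. It sits about 1 mm off the centre line.
- **Upright:** the rack looked flat on the bench after release.

Checks that failed or disagreed:
- **Red rack:** the automatic top-view check found nothing because the arm blocked that camera. In the scene picture the red rack stands where it was at the start.
- **Camera offset:** wrist and fixed cameras differed by about 3 mm along the rack. Measured heights read about 3 mm low. I relied on the felt contact for depth.
- **Tongue end:** from the scene view alone it came out at 96–99 mm, up to 4 mm from the home value.
- **Wing tips:** my last rough pick of them was about 6 mm off-centre. I discounted it as a poor corner pick, because the earlier edge measurements and the pictures show the rack centred.

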